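# Lock the last quarter-turn latch on the dough sheeter's cover

### The arm

A 6-joint arm with a two-finger parallel gripper is mounted at the origin on the work surface. World frame = base frame: x ahead of the robot, y to its left, z up, the work surface at z = 0. Lengths are in m, angles in rad, forces in N, time in s.
With the tool pointing down it reaches from about 0.275 to 0.775 m from the base axis. Payload 14.6 kg.
Tool frame: the origin (TCP) lies between the finger pads; the fingertips stand 8 mm ahead of it and the grasp point (between the pads) lies 11 mm behind it (env.tips_ahead is the distance from the TCP to the fingertips, in m); z points along the fingers, y is the direction in which the jaws open and shut (so a half turn about z gives the same grasp; the last joint's range is limited). The gripper opens to 85 mm and grips with 20 to 120 N. Pads are 22 mm wide; open, the fingers measure 114 mm over their backs; the gripper's body (76 mm by 85 mm) begins 54 mm behind the grasp point. The pads swing forward as they close: fully open they stand 13 mm farther back than shut.
Start: joints at [1.052, 0.263, -0.048, 1.259, 0, 1.415], TCP at [0.187, 0.491, 0.239] pointing down, gripper open.
Joint ranges: [-2.65, 2.65], [-0.89, 1.7], [-1.18, 1.37], [-2.13, 2.11], [-1.35, 1.29], [-3.14, 3.14]. Speed limits (rad/s): [1.89, 1.89, 2.57, 2.79, 3.14, 3.14].

### API

Orientations are given as a rotation vector (axis times angle).
In Python, from plant import env gives the robot as it stands.
- The arm moves only by the tool move_arm, never from a script. Its argument "steps" is a list of rows, each an object with "linear": the shift along the tool's x, y, z in cm, a list of three; "yaw": the turn about the tool's z in degrees. A call has 1 to 12 rows; each row is the pose to reach, as a shift and turn from the pose commanded when the call began, along the tool's axes at that moment; what a row does not reach only later rows make up. A row lasts 1/8 s, in which the tool goes at most 62.5 mm and 10.7 degrees, less where a joint would pass 70% of its speed; a pose out of reach is approached as far as the arm can. A call with a gripper value outside its range is refused whole. "gripper" is the finger opening in cm, from 0 to 8.54, set as the call begins (left out, the last holds). The fingers move at their own pace and stop on an object; "grip_force" is the grip in N (left out, the last holds). Time passes only in rows, so rows that repeat a pose let the fingers close. It gives the time, the measured TCP pose, the force and the opening at its end, in the units of the state.
- env.get_obs(): the state, without advancing time (a new reading comes with each control period).
- env.capture(name): name is "scene" or "side" or "wrist"; returns a dict with "pixels" (400x640x3 uint8, red, green, blue), "fov_y" (degrees; the focal length in pixels is half the picture's height over the tangent of half this angle, whatever the lens; pixels are square), "cx", "cy" (the principal point, pixels), "dist" ([k1, k2, p1, p2, k3] as OpenCV has them; the pictures are not rectified), "xyz" and "attitude" of the camera in the world. Camera axes: x right, y up, looking along -z (the intrinsics and any distortion apply to the point x, -y, -z); pixel columns grow to the right and rows downward; lengths in m; the calibration is good to about 2 mm. A picture is of the moment at which its call begins. There is no depth.
- env.sign_off(): hands the job in, once; it reports no verdict.
Trained networks look in a picture, given as the dict that the camera call returned (one of the last four; its "shot" number tells which), for a name from the list of things; names that differ only in an ending like _2 or _b are one class to them, and where a whole thing is asked for, a point or a joint stands for the part that bears it (a point fixed in the world has none). Each returns a list of dicts, best first, with "p" (0 to 1); they miss things now and then, are a little off and sometimes report something else, mostly with a low value. They report only what shows in the picture. A call takes as long as a camera call. They do not tell look-alikes from the thing itself.
- env.silhouettes(thing, picture): "mask" (400x640 bool, what is visible of it) and "bbox" ([centre column, centre row, width, height] in pixels, round what is visible of it).
- env.tip_of(thing, picture): "xy" ([column, row] in pixels: a listed point, or the origin of a listed thing).
The state is a dict: "clock": time; "joints": joint angles; "qd": joint speeds; "tau": joint torques, N m; "ee_pos": TCP position; "orientation": TCP orientation; "force": force on the tool from outside, world axes, zero at the start; "ft_torque": the same for the moment, N m; "opening": opening from 0.0 (shut) to 1.0 (fully open).
Only numpy, scipy, OpenCV 4.12 (cv2) and the standard library are available. Lean on these libraries where they do the work, as an engineer would, in place of code of your own. Each camera call takes 0.05 s, during which the arm holds its last target.

### The job

The aluminium cover of the dough sheeter's drive housing is held by four quarter-turn latches, and one is missing. Take the winged latch from the white rack, line its wing up with the empty slot in the cover, push it fully in, and give it a quarter turn so that its wing stands square across the slot and it is locked; then let go. Leave the other two fasteners in the rack.

Things in the scene. Friction and masses are not known exactly. Their poses are not given: they have to be found in the camera images.
- latch: Steel latch: round flange 50 mm wide, 5 thick; on it a flat wing 14 mm thick (x), 46 long (y), top 37 mm above the flange's underside. Below: shank 12 mm wide, then crossbar 34 long (y) x 12 (x) from 10 to 18 mm under the flange's underside. Origin: on the axis at the flange's underside, z up. 0.12 kg. Hangs loose by its flange in a round hole of the white rack, wing roughly along the rack.
- slot (a point): Centre of the empty slot, on the cover's top face (90 mm above the table), z up. Hole 44 mm long (y) x 20 wide (x) in a fixed 6 mm plate 240 x 280 mm, hollow below, at its corner nearest robot and rack; other corners have fixed latches, wings along x. Bar passes with wing along y within 14 degrees; flange down, bar clears the plate by 4 mm below and turns freely either way, no stop or spring.
- round_pin: Another machine's fastener in the rack, to be left there: same flange, plain round head 38 mm wide, 26 high. Origin: on the axis at the flange's underside. The fixed white plastic rack is 76 x 250 x 45 mm with three round holes of 38 mm in a row, 80 mm apart, one for each fastener in any order.
- square_pin: Another machine's fastener in the rack, to be left there: same flange, square head 26 mm wide, 20 high. Origin: on the axis at the flange's underside.
Mind the look-alikes: they are no part of the job. What is shaped like the latch but orange or yellow is not meant.

How it is judged:
On the way:
1. the latch is fully in the slot, flange on the cover, its wing still along the slot (horizontal distance between latch and slot below 0.015 m and z of latch in the frame of slot between -0.005 and 0.006 m and angle between the y axis of latch and the y axis of slot, either way round below 0.4 rad), for 0.1 s.
At the end, for the whole second after the job is handed in: The latch rests in the slot with its flange down on the cover (within 4 mm), upright, within 15 mm of the slot's centre, its wing square across the slot within 20 degrees, released and at rest; the other two fasteners are still in the rack (horizontal distance between latch and slot below 0.015 m and z of latch in the frame of slot between -0.005 and 0.004 m and angle between the y axis of latch and the x axis of slot, either way round below 0.35 rad and angle between latch's own z axis and vertical below 0.12 rad and linear speed of latch below 0.02 m/s); the robot touches nothing.
It fails at once if one of the other two fasteners is taken out of its place in the rack (moved more than 30 mm) (distance of any of round_pin, square_pin from where it was at the start of the episode above 0.03 m).
It also fails if it takes over 40 s, if anything falls off the work surface, if the arm or the gripper's body presses on something with over 40 N, if the wrist force passes 120 N, or if a joint passes its speed limit or range.

## Working session

There is one attempt and no reset: what is moved stays moved. The work goes in short steps, Python scripts to look and compute and a tool call to move; the robot and the scene stay as the last step left them, time stands still between calls to the robot, and variables do not carry over. Pictures are saved under pics/ and viewed, and the job is handed in when it is done.

Besides the shell and the picture viewer there is one more tool, called after "Request:" as name(argument=value, ...), one argument or row to a line, values as JSON. move_arm: Moves the arm, as the interface text tells. Its arguments: {"type":"object","properties":{"steps":{"type":"array","items":{"type":"object","properties":{"linear":{"type":"array","items":{"type":"number"}},"yaw":{"type":"number"}}}},"gripper":{"type":"number"},"grip_force":{"type":"number"}},"required":["steps"]}

```bash
mkdir -p pics; ls; cat > h.py <<'E'
import numpy as np,cv2,pickle
from scipy.spatial.transform import Rotation as R
from plant import env
def save(c,n):
    pickle.dump(c,open(f'pics/{n}.pkl','wb')); cv2.imwrite(f'pics/{n}.png',cv2.cvtColor(c['pixels'],cv2.COLOR_RGB2BGR))
def KK(c):
    h=c['pixels'].shape[0]; f=h/2/np.tan(np.radians(c['fov_y'])/2)
    return np.array([[f,0,c['cx']],[0,f,c['cy']],[0,0,1]]),np.array(c['dist'],float)
def Rc(c):
    return R.from_rotvec(c['attitude']).as_matrix()@np.diag([1,-1,-1])
def ray(c,uv):
    K,d=KK(c); p=cv2.undistortPoints(np.array([[uv]],float),K,d)[0,0]
    return np.array(c['xyz']),Rc(c)@np.array([p[0],p[1],1])
def at_z(c,uv,z):
    o,r=ray(c,uv); return o+r*(z-o[2])/r[2]
def proj(c,P):
    K,d=KK(c); M=Rc(c).T
    return cv2.projectPoints(np.array(P,float).reshape(-1,1,3),cv2.Rodrigues(M)[0],-M@np.array(c['xyz']),K,d)[0].reshape(-1,2)
E
python3 - <<'E'
from h import *
o=env.get_obs();print(o)
for n in ['scene','side','wrist']:
    c=env.capture(n);save(c,n+'0');print(n,c['xyz'],c['attitude'],c['fov_y'],c['dist'])
    for t in ['latch','round_pin','square_pin']:
        print(t,[(s['bbox'],s['p']) for s in env.silhouettes(t,c)][:4],[(s['xy'],s['p']) for s in env.tip_of(t,c)][:3])
    print('slot',[(s['xy'],s['p']) for s in env.tip_of('slot',c)][:3])
E
```

```text
pics
{'clock': 0.0, 'joints': array([ 1.05170574e+00,  2.63495551e-01, -4.89452428e-02,  1.25936682e+00,
       -3.54443521e-05,  1.41552072e+00]), 'qd': array([ 1.30788953e-03,  1.55172557e-03, -8.59725820e-05,  1.63225740e-03,
       -1.95406201e-03, -4.70324617e-04]), 'tau': array([ 8.01961396e-04, -6.37631249e+01,  3.84574556e+01,  1.37391154e-02,
       -4.23796916e-05,  3.78644904e-05]), 'ee_pos': array([0.18668843, 0.49040679, 0.23883622]), 'orientation': array([-5.68278137e-01, -3.08946115e+00,  1.51735367e-03]), 'force': array([-0.0238371 ,  0.29121245,  0.08818949]), 'ft_torque': array([ 0.05634568, -0.0426078 ,  0.0150374 ]), 'opening': 1.0010140680534052}
scene [ 0.8043612  -0.37430473  0.74149713] [0.49397033 0.23904796 0.90706323] 53.4093696836423 [-0.00343855  0.          0.          0.          0.        ]
latch [([336.4, 288.4, 26.2, 31.0], 0.96), ([192.1, 235.8, 21.9, 30.8], 0.88), ([196.4, 192.9, 22.3, 24.8], 0.76), ([253.1, 261.9, 28.8, 30.7], 0.62)] [([251.0, 261.2], 0.97), ([337.6, 289.4], 0.86), ([194.1, 237.6], 0.84)]
round_pin [([293.8, 245.3, 26.7, 24.2], 0.
[... 200 characters left out ...]
48906505] 49.86857911646864 [-0.07576004  0.          0.          0.          0.        ]
latch [([388.0, 175.3, 19.3, 20.2], 0.87), ([415.7, 200.2, 23.6, 32.5], 0.81), ([379.8, 197.4, 24.1, 25.5], 0.78), ([325.8, 170.6, 18.9, 24.7], 0.66)] [([327.5, 177.2], 0.8), ([378.6, 201.9], 0.77), ([387.3, 181.1], 0.77)]
round_pin [([308.6, 187.9, 23.9, 26.3], 0.89)] [([306.2, 190.0], 0.69)]
square_pin [([348.9, 159.6, 17.4, 18.5], 0.63)] [([348.0, 159.6], 0.62)]
slot [([223.8, 280.6], 0.66)]
wrist [0.11838091 0.5166975  0.37278247] [-0.25560755 -0.17527064  1.19794164] 61.949354010385676 [-0.02668686  0.          0.          0.          0.        ]
latch [] []
round_pin [] []
square_pin [] []
slot []
```

View pics/scene0.png

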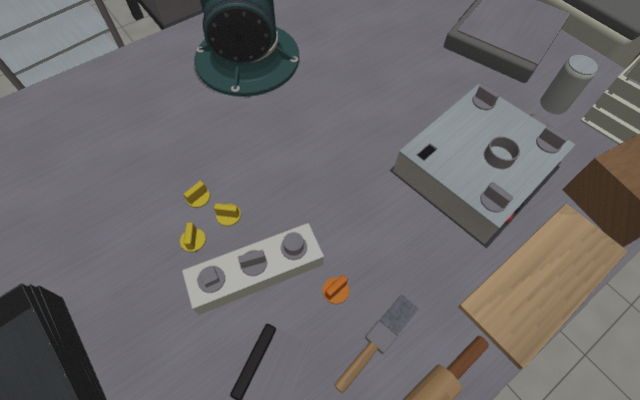

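View pics/side0.png

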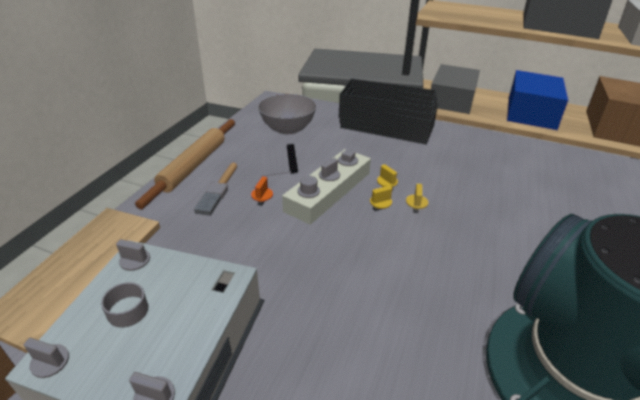

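View pics/wrist0.png

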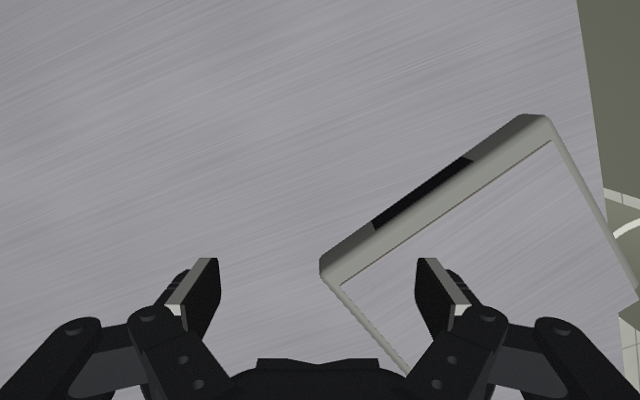

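```bash
python3 - <<'E'
from h import *
for n in ['scene0','side0','wrist0']:
    c=pickle.load(open(f'pics/{n}.pkl','rb'))
    print(n,{k:v for k,v in c.items() if k!='pixels'})
    print(Rc(c).round(2)); print(proj(c,[[0,0,0],[.1,0,0],[0,.1,0],[0.187,.491,.239]]).round(0).tolist())
c=pickle.load(open('pics/scene0.pkl','rb'))
for nm,uv,z in [('latch',(251,261.2),.045),('slot',(427,152),.09),('round',(295.4,247.2),.045),('sq',(212,277.7),.045)]+[('rk',u,.045) for u in [(183,270),(313,227),(323,257),(192,301)]]+[('cov',u,.09) for u in[(478,86),(574,144),(491,231),(399,155)]]: print(nm,at_z(c,uv,z).round(4))
c=pickle.load(open('pics/side0.pkl','rb'))
for nm,uv,z in [('latch',(327.5,177.2),.045),('slot',(223.8,280.6),.09),('round',(306.2,190),.045),('sq',(348,159.6),.045)]: print(nm,at_z(c,uv,z).round(4))
E
```

```text
scene0 {'fov_y': 53.4093696836423, 'cx': 315.94195605834375, 'cy': 196.12817695155397, 'dist': array([-0.00343855,  0.        ,  0.        ,  0.        ,  0.        ]), 'xyz': array([ 0.8043612 , -0.37430473,  0.74149713]), 'attitude': array([0.49397033, 0.23904796, 0.90706323]), 'shot': 1}
[[ 0.6   0.69 -0.4 ]
 [ 0.8  -0.51  0.31]
 [ 0.01 -0.51 -0.86]]
[[247.0, 58.0], [267.0, 79.0], [277.0, 43.0], [449.0, -63.0]]
side0 {'fov_y': 49.86857911646864, 'cx': 315.47269273347035, 'cy': 201.95247350741377, 'dist': array([-0.07576004,  0.        ,  0.        ,  0.        ,  0.        ]), 'xyz': array([0.24897206, 0.47816681, 0.58667701]), 'attitude': array([ 0.2300113 , -1.25031126, -2.48906505]), 'shot': 2}
[[-0.93 -0.23  0.29]
 [-0.37  0.55 -0.75]
 [ 0.01 -0.8  -0.6 ]]
[[578.0, 373.0], [512.0, 354.0], [581.0, 433.0], [408.0, 763.0]]
wrist0 {'fov_y': 61.949354010385676, 'cx': 317.30354110117133, 'cy': 200.59189436707587, 'dist': array([-0.02668686,  0.        ,  0.        ,  0.        ,  0.        ]), 'xyz': array([0.11838091, 0.5166975 , 0.37278247]), 'attitude': array([-0.25560755, -0.17527064,  1.19794164]), 'shot': 3}
[[ 0.36  0.9   0.27]
 [ 0.93 -0.34 -0.1 ]
 [-0.    0.29 -0.96]]
[[-121.0, 170.0], [-69.0, 242.0], [-58.0, 139.0], [318.0, 271.0]]
latch [ 0.5211 -0.306   0.045 ]
slot [0.5536 0.1021 0.09  ]
round [ 0.5474 -0.2239  0.045 ]
sq [ 0.5058 -0.3794  0.045 ]
rk [ 0.4614 -0.4146  0.045 ]
rk [ 0.5333 -0.1721  0.045 ]
rk [ 0.5941 -0.1941  0.045 ]
rk [ 0.522  -0.4284  0.045 ]
cov [0.4896 0.3287 0.09  ]
cov [0.7208 0.3624 0.09  ]
cov [0.75  0.069 0.09 ]
cov [0.5251 0.051  0.09  ]
latch [ 0.5252 -0.2943  0.045 ]
slot [0.5481 0.1041 0.09  ]
round [ 0.5502 -0.2288  0.045 ]
sq [ 0.5066 -0.3862  0.045 ]
```

Request:
move_arm(
  steps=[
    {"linear": [-5,-5.2,0],"yaw": 7},
    {"linear": [-10,-10.3,0],"yaw": 14},
    {"linear": [-15,-15.5,0],"yaw": 21},
    {"linear": [-20,-20.6,0],"yaw": 28},
    {"linear": [-25,-25.8,0],"yaw": 36},
    {"linear": [-30,-30.9,0],"yaw": 43},
    {"linear": [-35,-36,0],"yaw": 50},
    {"linear": [-40,-41.2,0],"yaw": 57},
    {"linear": [-45,-46.4,0],"yaw": 64},
    {"linear": [-50,-51.5,0],"yaw": 71},
    {"linear": [-55,-56.7,1],"yaw": 78},
    {"linear": [-60,-61.8,2],"yaw": 85},
  ],
  gripper=8.5,
)

```text
clock: 2.7
ee_pos: [0.4822, -0.1961, 0.23]
orientation: [2.51, 1.888, 0.001]
force: [0.4, 0.2, -0.2]
opening: 0.996
```

Request:
move_arm(
  steps=[
    {"linear": [0,0,0],"yaw": 0},
    {"linear": [0,0,0],"yaw": 0},
  ],
)

```text
clock: 2.95
ee_pos: [0.4813, -0.1935, 0.2297]
orientation: [-2.506, -1.894, 0.0]
force: [-0.8, 0.2, 0.0]
opening: 0.996
```

```bash
python3 - <<'E'
from h import *
o=env.get_obs();print(o['clock'],o['ee_pos'],o['orientation'],o['joints'],R.from_rotvec(o['orientation']).as_matrix().round(3).tolist())
for n in ['wrist']:
    c=env.capture(n);save(c,n+'1')
    for t in ['latch','round_pin','square_pin']:
        print(t,[(s['bbox'],s['p']) for s in env.silhouettes(t,c)][:4])
        for s in env.tip_of(t,c)[:2]: print(s['xy'],s['p'],at_z(c,s['xy'],.045))
E
```

```text
2.95 [ 0.48129948 -0.19353703  0.2297473 ] [-2.50551767e+00 -1.89396309e+00  2.08311888e-04] [-5.39593572e-01  2.56014372e-01 -8.42796324e-02  1.23127361e+00
  1.68515793e-04  1.30744468e+00] [[0.273, 0.962, -0.001], [0.962, -0.273, 0.001], [0.0, -0.001, -1.0]]
latch [([386.0, 275.0, 49.7, 57.2], 0.95), ([296.2, 337.4, 43.6, 42.7], 0.85), ([267.0, 279.4, 43.3, 59.1], 0.83), ([223.6, 314.8, 34.3, 52.6], 0.83)]
[269.3, 271.2] 0.98 [ 0.40412286 -0.27694092  0.045     ]
[482.8, 145.7] 0.85 [ 0.64219834 -0.20553799  0.045     ]
round_pin [([388.9, 193.7, 52.6, 51.8], 0.92)]
[386.7, 193.5] 0.68 [ 0.54317459 -0.22684668  0.045     ]
square_pin [([384.9, 332.2, 45.3, 46.4], 0.65)]
[384.1, 325.7] 0.9 [ 0.50727864 -0.37784516  0.045     ]
```

View pics/wrist1.png

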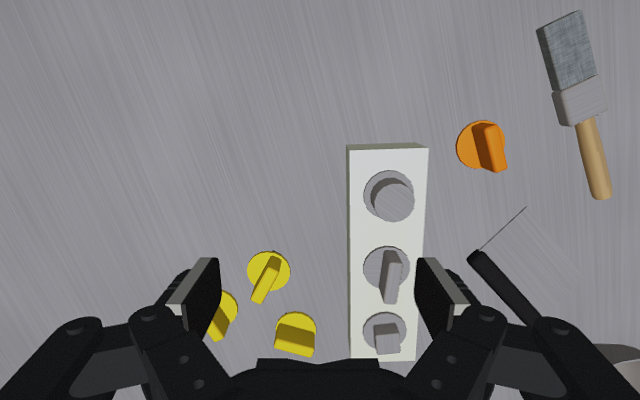

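Request:
move_arm(
  steps=[
    {"linear": [-4.6,3.6,1]},
    {"linear": [-9.3,7.3,3.5]},
    {"linear": [-9.3,7.3,4]},
    {"linear": [-9.3,7.3,4]},
    {"linear": [-9.3,7.3,4]},
  ],
)

```text
invalid input
```

```bash
cat > fit.py <<'E'
from h import *
from scipy.optimize import minimize
def cyl(r,z0,z1,n=48):
    a=np.linspace(0,2*np.pi,n,endpoint=False); 
    return np.vstack([np.c_[r*np.cos(a),r*np.sin(a),0*a+z] for z in(z0,z1)])
def box(a,b,z0,z1): return np.array([[x,y,z] for x in(-a/2,a/2) for y in(-b/2,b/2) for z in(z0,z1)])
PARTS=[cyl(.025,0,.005),box(.014,.046,.005,.037)]
def render(c,x,y,z,yaw,parts=PARTS):
    m=np.zeros((400*4,640*4),np.uint8); M=R.from_euler('z',yaw).as_matrix()
    for p in parts:
        q=proj(c,p@M.T+[x,y,z]); h=cv2.convexHull(((q+.5)*4).astype(np.float32))
        cv2.fillConvexPoly(m,h.round().astype(np.int32),255)
    return cv2.resize(m,(640,400),interpolation=cv2.INTER_AREA)/255.
def fit(c,mask,x,y,z,yaw):
    def f(p):
        r=render(c,p[0],p[1],z,p[2]); return np.abs(r-mask).sum()/mask.sum()
    b=None
    for d in(-.2,0,.2):
        s=minimize(f,[x,y,yaw+d],method='Nelder-Mead',options=dict(initial_simplex=[[x,y,yaw+d],[x+.006,y,yaw+d],[x,y+.006,yaw+d],[x,y,yaw+d+.15]],xatol=1e-5,fatol=1e-5))
        if b is None or s.fun<b.fun:b=s
    return b
E
python3 - <<'E'
from fit import *
o=env.get_obs();print(o['clock'],o['ee_pos'],R.from_rotvec(o['orientation']).as_matrix().round(3).tolist())
c=env.capture('wrist');save(c,'wrist2')
for t in ['latch','round_pin','square_pin']:
  for s in env.tip_of(t,c)[:3]: print(t,s['xy'],s['p'],at_z(c,s['xy'],.045))
ss=env.silhouettes('latch',c)
for s in ss:
    q=at_z(c,s['bbox'][:2],.05)
    print(s['p'],s['bbox'],q)
    if np.hypot(*(q[:2]-[.526,-.303]))<.03:
        b=fit(c,s['mask'].astype(float),.526,-.303,.045,np.radians(-16)); print('FIT',b.x,np.degrees(b.x[2]),b.fun)
        im=c['pixels'][:,:,::-1].copy(); r=render(c,b.x[0],b.x[1],.045,b.x[2]); 
        cs,_=cv2.findContours((r>.5).astype(np.uint8),0,1);cv2.drawContours(im,cs,-1,(0,0,255),1);cv2.imwrite('pics/fit2.png',im)
E
```

```text
3.3 [ 0.48154928 -0.1931933   0.23024198] [[0.272, 0.962, 0.0], [0.962, -0.272, -0.0], [-0.0, 0.0, -1.0]]
latch [385.8, 265.4] 0.97 [ 0.52587391 -0.30422491  0.045     ]
latch [480.3, 143.9] 0.93 [ 0.64086574 -0.20302191  0.045     ]
latch [214.5, 306.3] 0.71 [ 0.33199995 -0.30209506  0.045     ]
round_pin [386.0, 192.8] 0.6 [ 0.54321585 -0.22589064  0.045     ]
square_pin [382.5, 328.2] 0.9 [ 0.50541201 -0.38095924  0.045     ]
0.91 [220.1, 316.0, 31.5, 53.6] [ 0.33613603 -0.31260676  0.05      ]
0.84 [296.4, 336.6, 42.9, 42.0] [ 0.40948905 -0.36136727  0.05      ]
0.74 [268.6, 279.6, 43.5, 56.3] [ 0.40216441 -0.28388516  0.05      ]
0.66 [478.8, 149.6, 46.3, 51.0] [ 0.63654783 -0.20673948  0.05      ]
0.62 [388.1, 275.3, 48.5, 59.8] [ 0.52535815 -0.31344645  0.05      ]
FIT [ 0.52500096 -0.30495559 -0.25988391] -14.890251178055971 0.09052910222336076
```

```bash
ls -la pics
```

```text
total 5732
drwxr-xr-x 2 agent agent   4096 Dec  7 09:30 .
drwxr-xr-x 3 agent agent   4096 Dec  7 09:30 ..
-rw-r--r-- 1 agent agent 345016 Dec  7 09:30 fit2.png
-rw-r--r-- 1 agent agent 768471 Dec  7 09:28 scene0.pkl
-rw-r--r-- 1 agent agent 323638 Dec  7 09:28 scene0.png
-rw-r--r-- 1 agent agent 768471 Dec  7 09:28 side0.pkl
-rw-r--r-- 1 agent agent 347589 Dec  7 09:28 side0.png
-rw-r--r-- 1 agent agent 768471 Dec  7 09:28 wrist0.pkl
-rw-r--r-- 1 agent agent 289882 Dec  7 09:28 wrist0.png
-rw-r--r-- 1 agent agent 768471 Dec  7 09:29 wrist1.pkl
-rw-r--r-- 1 agent agent 344866 Dec  7 09:29 wrist1.png
-rw-r--r-- 1 agent agent 768471 Dec  7 09:30 wrist2.pkl
-rw-r--r-- 1 agent agent 344774 Dec  7 09:30 wrist2.png
```

Request:
move_arm(
  steps=[
    {"linear": [-4.8,3.6,1],"yaw": 0},
    {"linear": [-9.5,7.2,3.5],"yaw": 0},
    {"linear": [-9.5,7.2,4],"yaw": 0},
    {"linear": [-9.5,7.2,4],"yaw": 0},
    {"linear": [-9.5,7.2,4],"yaw": 0},
  ],
)

```text
clock: 4.18
ee_pos: [0.5249, -0.304, 0.1908]
orientation: [2.505, 1.895, 0.0]
force: [0.1, -0.1, -0.2]
opening: 0.991
```

```bash
python3 - <<'E'
from fit import *
o=env.get_obs();print(o['clock'],o['ee_pos'],R.from_rotvec(o['orientation']).as_matrix().round(3).tolist())
c=env.capture('wrist');save(c,'wrist3')
for s in env.tip_of('latch',c)[:2]: print(s['xy'],s['p'],at_z(c,s['xy'],.045))
ss=env.silhouettes('latch',c)
for s in ss:
    q=at_z(c,s['bbox'][:2],.05)
    print(s['p'],s['bbox'],q)
    if np.hypot(*(q[:2]-[.526,-.303]))<.04:
        b=fit(c,s['mask'].astype(float),.526,-.303,.045,np.radians(-16)); print('FIT',b.x,np.degrees(b.x[2]),b.fun)
        im=c['pixels'][:,:,::-1].copy(); r=render(c,b.x[0],b.x[1],.045,b.x[2]); 
        cs,_=cv2.findContours((r>.5).astype(np.uint8),0,1);cv2.drawContours(im,cs,-1,(0,0,255),1);cv2.imwrite('pics/fit3.png',im)
E
```

```text
4.175 [ 0.52489004 -0.30402801  0.1907816 ] [[0.272, 0.962, 0.001], [0.962, -0.272, -0.0], [-0.0, 0.001, -1.0]]
[183.1, 200.2] 0.83 [ 0.40856693 -0.28201873  0.045     ]
[319.0, 189.6] 0.71 [ 0.5260942  -0.30532878  0.045     ]
0.93 [431.9, 35.4, 53.2, 70.8] [ 0.64102602 -0.21135789  0.05      ]
0.92 [227.6, 281.9, 37.1, 56.5] [ 0.42040627 -0.36641658  0.05      ]
0.91 [119.1, 256.4, 67.0, 60.6] [ 0.3332343  -0.31496295  0.05      ]
0.66 [319.6, 197.6, 56.6, 69.1] [ 0.52500319 -0.3110108   0.05      ]
FIT [ 0.52513939 -0.30516606 -0.36430486] -20.87313107513995 0.058672589270312235
0.57 [182.8, 207.6, 57.4, 62.2] [ 0.40816896 -0.28732412  0.05      ]
```

View pics/fit3.png

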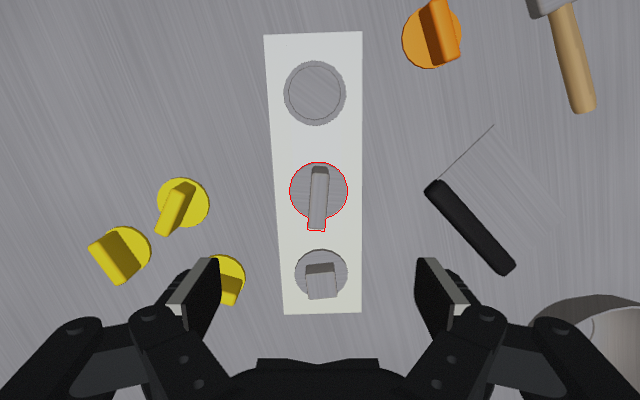

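```bash
python3 - <<'E'
import cv2
i=cv2.imread('pics/wrist3.png')[155:240,280:360]
cv2.imwrite('pics/z3.png',cv2.resize(i,None,fx=7,fy=7,interpolation=cv2.INTER_CUBIC))
E
```

```text
(no output)
```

View pics/z3.png

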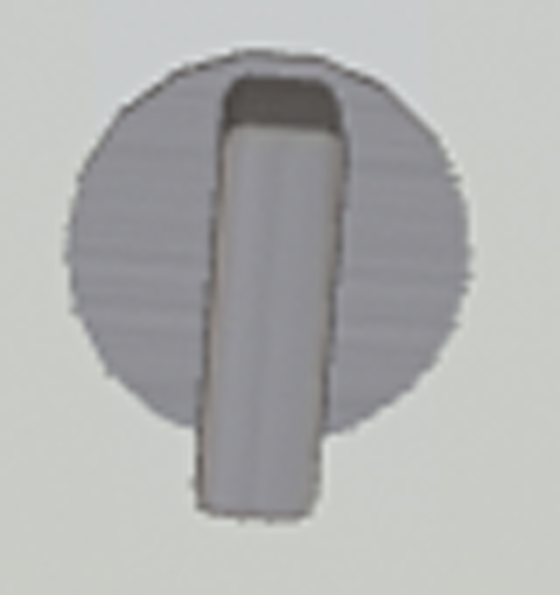

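```bash
python3 - <<'E'
from h import *
c=pickle.load(open('pics/wrist3.pkl','rb'))
a=at_z(c,(320.4,173.6),.082);b=at_z(c,(317.1,228.1),.082);d=a-b
print(a,b,(a+b)/2,np.linalg.norm(d),np.degrees(np.arctan2(d[1],d[0])))
E
```

```text
[ 0.53291225 -0.28427217  0.082     ] [ 0.51875678 -0.32525504  0.082     ] [ 0.52583452 -0.30476361  0.082     ] 0.04335866336782698 70.9450989740601
```

Request:
move_arm(
  steps=[
    {"linear": [-0.06,0.08,5],"yaw": 3.3},
    {"linear": [-0.06,0.08,9],"yaw": 3.3},
    {"linear": [-0.06,0.08,11.5],"yaw": 3.3},
    {"linear": [-0.06,0.08,12.8],"yaw": 3.3},
    {"linear": [-0.06,0.08,12.8],"yaw": 3.3},
  ],
)

```text
clock: 4.95
ee_pos: [0.5255, -0.3054, 0.062]
orientation: [-2.559, -1.821, 0.0]
force: [-0.0, 0.1, 0.8]
opening: 0.995
```

Request:
move_arm(
  steps=[
    {"linear": [0,0,0],"yaw": 0},
    {"linear": [0,0,0],"yaw": 0},
    {"linear": [0,0,0],"yaw": 0},
    {"linear": [0,0,0],"yaw": 0},
    {"linear": [0,0,0],"yaw": 0},
    {"linear": [0,0,0],"yaw": 0},
  ],
  gripper=0,
  grip_force=60,
)

```text
clock: 5.7
ee_pos: [0.5257, -0.3058, 0.0623]
orientation: [2.559, 1.821, 0.0]
force: [-1.0, 0.9, 4.9]
opening: 0.154
```

Request:
move_arm(
  steps=[
    {"linear": [0,0,-2],"yaw": 0},
    {"linear": [0,0,-7],"yaw": 0},
    {"linear": [4,-1,-12.5],"yaw": 0},
    {"linear": [9,-2.2,-15],"yaw": -3},
    {"linear": [14,-3.4,-15],"yaw": -8},
    {"linear": [19,-4.7,-15],"yaw": -13},
    {"linear": [24,-6,-15],"yaw": -18},
    {"linear": [29,-7.2,-15],"yaw": -23},
    {"linear": [32.5,-8,-15],"yaw": -26},
    {"linear": [34,-8.4,-15],"yaw": -26},
    {"linear": [34,-8.4,-15],"yaw": -26},
    {"linear": [34,-8.4,-15],"yaw": -26},
  ],
)

```text
clock: 7.2
ee_pos: [0.5577, 0.0421, 0.2118]
orientation: [2.086, 2.349, -0.001]
force: [0.2, -1.2, -0.7]
opening: 0.149
```

```bash
python3 - <<'E'
from fit import *
o=env.get_obs();print(o['clock'],o['ee_pos'],R.from_rotvec(o['orientation']).as_matrix().round(3).tolist(),o['opening'])
for n in ['wrist','scene']:
    c=env.capture(n);save(c,n+'4')
    for s in env.tip_of('slot',c)[:2]: print(s['xy'],s['p'],at_z(c,s['xy'],.09))
E
```

```text
7.2 [0.55765301 0.04208729 0.21184118] [[-0.118, 0.993, -0.0], [0.993, 0.118, -0.0], [-0.0, -0.0, -1.0]] 0.1494420805271589
[315.3, 114.9] 0.93 [0.54865062 0.1044239  0.09      ]
[427.9, 152.4] 0.88 [0.55537761 0.10285213 0.09      ]
```

View pics/wrist4.png

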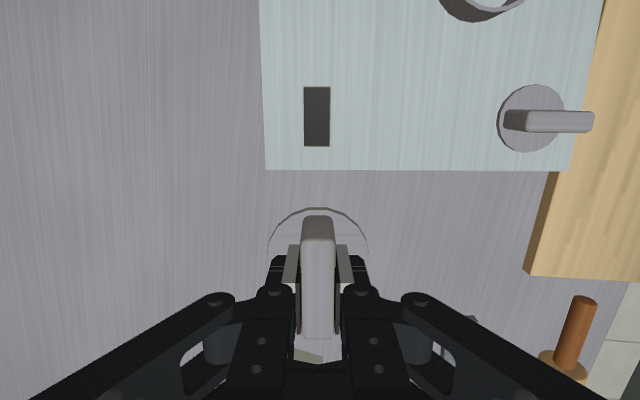

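View pics/scene4.png

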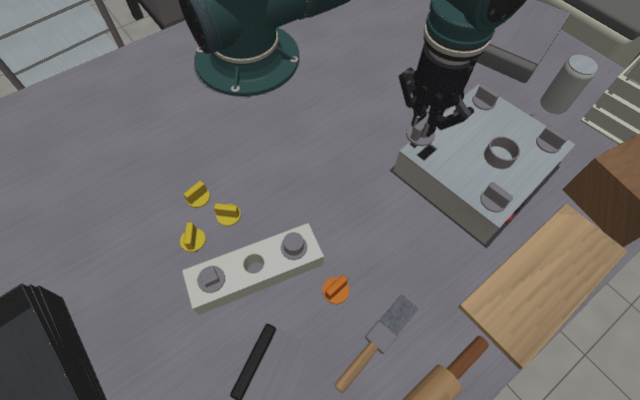

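```bash
python3 - <<'E'
from h import *
c=pickle.load(open('pics/wrist4.pkl','rb'))
g=cv2.cvtColor(c['pixels'],cv2.COLOR_RGB2GRAY)
m=(g[70:165,285:350]<110).astype(np.uint8)
cs,_=cv2.findContours(m,0,2); k=max(cs,key=cv2.contourArea); r=cv2.minAreaRect(k); p=cv2.boxPoints(r)+[285,70]; print(p)
w=np.array([at_z(c,q,.09) for q in p]); print(w, w.mean(0))
e=[w[1]-w[0],w[2]-w[1]]
for d in e: print(np.linalg.norm(d),np.degrees(np.arctan2(d[1],d[0])))
a=at_z(c,(318,207.5),.1995); T=np.array([.55765,.04209]); x=np.array([-.118,.993]); print('flange front along x',(a[:2]-T)@x, (a[:2]-T)@[.993,.118])
for z in(.1945,.1995):
  for u in (267.5,368.5):
    a=at_z(c,(u,248),z); print(u,(a[:2]-T)@x,(a[:2]-T)@[.993,.118])
for q in [(302,232),(334,232),(303,335),(332,335),(265.5,169),(555,171),(260,0)]: 
    a=at_z(c,q,.2315 if q[1]>200 else .09); print(q,a)
cv2.imwrite('pics/z4.png',cv2.resize(c['pixels'][190:350,250:390,::-1],None,fx=3.7,fy=3.7,interpolation=cv2.INTER_CUBIC))
E
```

```text
[[304.  87.]
 [329.  87.]
 [329. 145.]
 [304. 145.]]
[[0.53818729 0.12308667 0.09      ]
 [0.55625655 0.12522816 0.09      ]
 [0.5616149  0.08349771 0.09      ]
 [0.54268361 0.08125019 0.09      ]] [0.54968559 0.10326568 0.09      ]
0.018195719914158283 6.75891968486525
0.0420730620246964 -82.68303347844952
flange front along x 0.026063395925131176 0.0003412620497522183
267.5 0.003382049036948167 -0.0246226490751218
368.5 0.003395075398057503 0.025323827856880643
267.5 0.005701244458812924 -0.023799965414665256
368.5 0.005713838943406359 0.02449058395184897
(302, 232) [0.54894019 0.06822273 0.2315    ]
(334, 232) [0.56061164 0.06961209 0.2315    ]
(303, 335) [0.55405423 0.02325342 0.2315    ]
(332, 335) [0.56580872 0.02465781 0.2315    ]
(265.5, 169) [0.51487915 0.05923389 0.09      ]
(555, 171) [0.7415035  0.08488654 0.09      ]
(260, 0) [0.50219937 0.17609202 0.09      ]
```

View pics/z4.png

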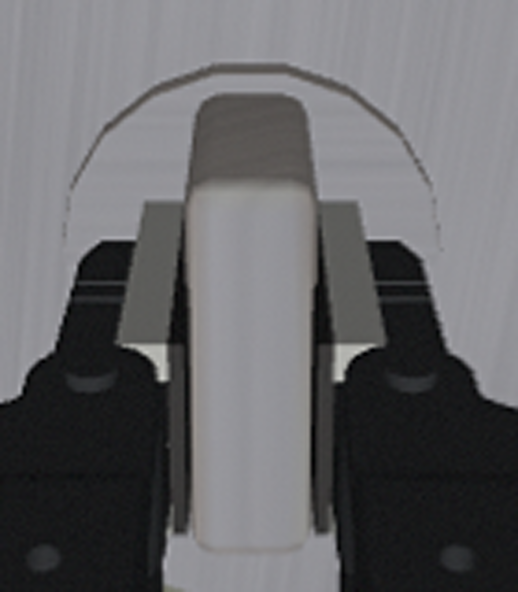

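Request:
move_arm(
  steps=[
    {"linear": [3,-0.04,1.5],"yaw": -0.2},
    {"linear": [6.1,-0.07,4.5],"yaw": -0.2},
    {"linear": [6.1,-0.07,7],"yaw": -0.2},
    {"linear": [6.1,-0.07,7.2],"yaw": -0.2},
    {"linear": [6.1,-0.07,7.2],"yaw": -0.2},
    {"linear": [6.1,-0.07,7.2],"yaw": -0.2},
  ],
)

```text
clock: 8.15
ee_pos: [0.5504, 0.1032, 0.141]
orientation: [2.081, 2.352, 0.002]
force: [0.7, 0.7, -1.0]
opening: 0.15
```

```bash
python3 - <<'E'
from fit import *
o=env.get_obs();print(o['clock'],o['ee_pos'],R.from_rotvec(o['orientation']).as_matrix().round(3).tolist(),o['opening'])
for n in ['wrist','scene','side']:
    c=env.capture(n);save(c,n+'5')
a=[]
for n,(u,v) in zip(['wrist','scene','side'],[(320,230),(425,140),(223,270)]):
    i=cv2.imread(f'pics/{n}5.png'); u=min(max(u,65),575);v=min(max(v,65),335)
    s=130 if n=='wrist' else 65
    v=min(v,400-s)
    a.append(cv2.resize(i[v-s:v+s,u-s:u+s],(266,266),interpolation=cv2.INTER_CUBIC) if s==65 else cv2.resize(i[v-s:v+s,u-s:u+s],(266,266)))
cv2.imwrite('pics/z5.png',np.hstack(a))
E
```

```text
8.15 [0.55035179 0.10320171 0.14095164] [[-0.122, 0.993, 0.002], [0.993, 0.122, 0.0], [-0.0, 0.002, -1.0]] 0.1502323529370629
```

View pics/z5.png

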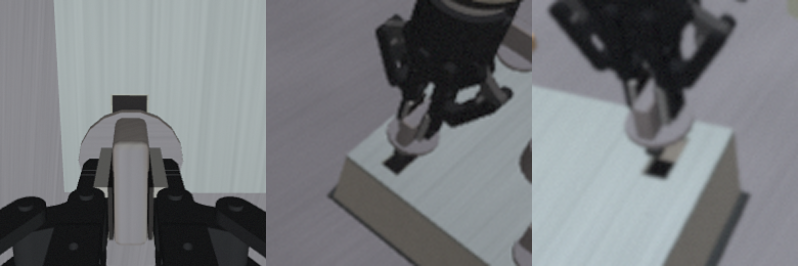

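Request:
move_arm(
  steps=[
    {"linear": [0,0,0.8],"yaw": 0},
    {"linear": [0,0,1.5],"yaw": 0},
    {"linear": [0,0,2.2],"yaw": 0},
    {"linear": [0,0,2.2],"yaw": 0},
    {"linear": [0,0,2.2],"yaw": 0},
  ],
)

```text
clock: 8.93
ee_pos: [0.5498, 0.1036, 0.118]
orientation: [2.08, 2.354, 0.0]
force: [0.2, -0.2, -1.5]
opening: 0.154
```

Request:
move_arm(
  steps=[
    {"linear": [0,0,0.5],"yaw": 0},
    {"linear": [0,0,0.9],"yaw": 0},
    {"linear": [0,0,1.1],"yaw": 0},
    {"linear": [0,0,1.1],"yaw": 0},
  ],
)

```text
clock: 9.43
ee_pos: [0.5496, 0.1036, 0.1073]
orientation: [2.08, 2.354, 0.0]
force: [-3.3, 0.2, 7.5]
opening: 0.153
```

```bash
python3 - <<'E'
from fit import *
o=env.get_obs();print(o['clock'],o['ee_pos'],o['force'],o['opening'])
c=env.capture('wrist');save(c,'wrist6');c=env.capture('side');save(c,'side6')
a=cv2.imread('pics/wrist6.png')[120:380,190:450];b=cv2.resize(cv2.imread('pics/side6.png')[205:335,158:288],(260,260),interpolation=cv2.INTER_CUBIC)
cv2.imwrite('pics/z6.png',np.hstack([a,b]))
E
```

```text
9.425 [0.54956093 0.10360331 0.10731246] [-3.34690481  0.20006411  7.47201838] 0.15253439668784996
```

View pics/z6.png

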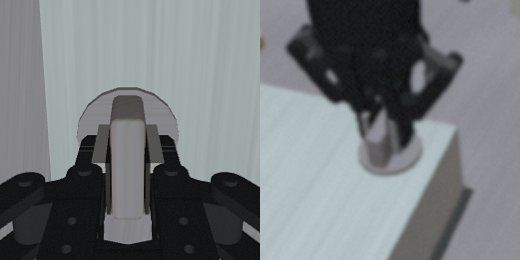

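Request:
move_arm(
  steps=[
    {"linear": [0,0,0],"yaw": 0},
    {"linear": [0,0,0],"yaw": -10},
    {"linear": [0,0,0],"yaw": -20},
    {"linear": [0,0,0],"yaw": -30},
    {"linear": [0,0,0],"yaw": -40},
    {"linear": [0,0,0],"yaw": -50},
    {"linear": [0,0,0],"yaw": -60},
    {"linear": [0,0,0],"yaw": -70},
    {"linear": [0,0,0],"yaw": -80},
    {"linear": [0,0,0],"yaw": -90},
    {"linear": [0,0,0],"yaw": -90},
    {"linear": [0,0,0],"yaw": -90},
  ],
)

```text
clock: 11.02
ee_pos: [0.5501, 0.1036, 0.1073]
orientation: [-0.188, 3.135, -0.0]
force: [-0.4, -0.2, 5.2]
opening: 0.152
```

```bash
python3 - <<'E'
from fit import *
o=env.get_obs();print(o['clock'],o['ee_pos'],o['force'],o['opening'],o['joints'],R.from_rotvec(o['orientation']).as_matrix().round(3).tolist())
c=env.capture('wrist');save(c,'wrist7')
E
```

```text
11.025 [0.55010907 0.10357536 0.10729274] [-0.41626097 -0.17363171  5.19451116] 0.1516179901053769 [ 4.05367933e-02  3.92881803e-01 -2.24570183e-01  9.52298566e-01
 -1.18127489e-05 -7.91632929e-02] [[-0.993, -0.119, 0.001], [-0.119, 0.993, 0.0], [-0.001, -0.0, -1.0]]
```

View pics/wrist7.png

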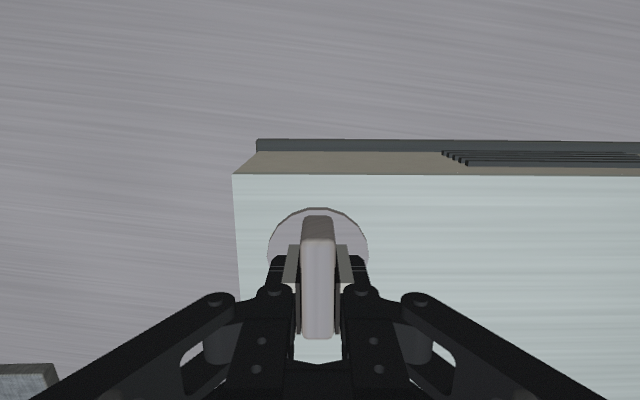

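Request:
move_arm(
  steps=[
    {"linear": [0,0,0],"yaw": 0},
    {"linear": [0,0,0],"yaw": 0},
    {"linear": [0,0,0],"yaw": 0},
    {"linear": [0,0,0],"yaw": 0},
    {"linear": [0,0,-1],"yaw": 0},
    {"linear": [0,0,-4],"yaw": 0},
    {"linear": [0,0,-8],"yaw": 0},
    {"linear": [0,0,-12],"yaw": 0},
    {"linear": [0,0,-12],"yaw": 0},
  ],
  gripper=5,
)

```text
clock: 12.2
ee_pos: [0.5509, 0.1036, 0.2302]
orientation: [-0.193, 3.13, -0.0]
force: [0.5, 0.1, -0.4]
opening: 0.587
```

```bash
python3 - <<'E'
from fit import *
o=env.get_obs();print(o['clock'],o['ee_pos'],o['force'],o['opening'])
c=env.capture('wrist');save(c,'wrist8')
for s in env.tip_of('latch',c)[:3]: print(s['xy'],s['p'],at_z(c,s['xy'],.09))
for s in env.silhouettes('latch',c):
    q=at_z(c,s['bbox'][:2],.09)
    if np.hypot(*(q[:2]-[.55,.1035]))<.04:
        b=fit(c,s['mask'].astype(float),.55,.1035,.09,np.radians(97)); print('FIT',b.x,np.degrees(b.x[2]),b.fun)
c=env.capture('scene');save(c,'scene8')
E
```

```text
12.2 [0.55094359 0.10364828 0.23024673] [ 0.51559072  0.05558072 -0.42863299] 0.5873854631679664
[35.4, 224.6] 0.57 [ 0.61384859 -0.14334151  0.09      ]
FIT [0.54914961 0.10312317 1.70043187] 97.42756928808187 0.06578369191228288
```

View pics/wrist8.png

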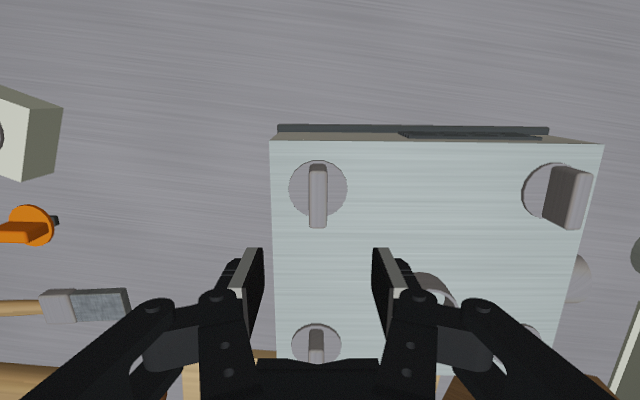

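View pics/scene8.png

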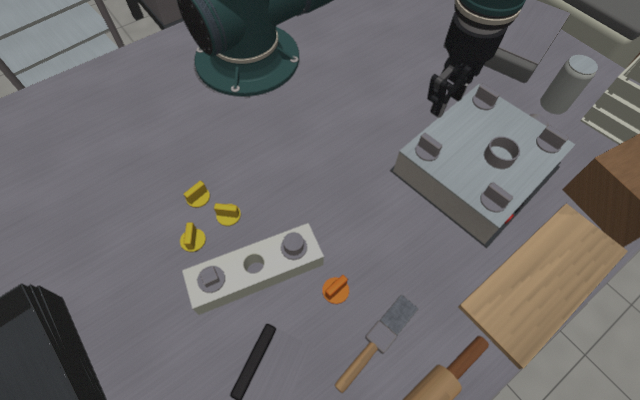

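The latch sits flat in the slot at scene pixel (428,148). Its wing is parallel to the fixed latches' wings. The other two pins are still in the rack, and the gripper is clear.

```bash
python3 -c "
from plant import env
print(env.sign_off())"
```

```text
the job is handed in; nothing more can be done
None
```

The latch is in the empty slot, seated and turned square across it, and the job is handed in at about 12 s of the 40 s allowed. I took it from the middle rack hole and lined its wing up with the slot. I lowered it until the flange touched the cover (about 7 N), turned it 90°, opened the fingers and raised the tool 12 cm.

**Last checks, after release:**
- **Position:** the fit to the wrist picture put the latch at (0.549, 0.103), within about 1 mm of the slot centre I measured.
- **Angle:** the wing stands within about 1° of square across the slot, parallel to the fixed latches.
- **Seating:** I judged this by eye from the pictures and by the TCP height at contact (0.107 m, as expected). I did not measure the flange height separately.
- **Other fasteners:** the round and square pins still sit in the rack in the scene picture.
- **Tool:** clear of everything, with wrist force near zero.

**Disagreements and failures:**
- **Slot position:** the scene camera read the slot's x about 5 mm higher than the wrist camera. I used the wrist value, and the latch went in without resistance.
- **Latch detector:** in the last wrist picture the point detector did not find the latch and reported only a look-alike. The position above comes from its outline.
- **Refused move:** one move call was rejected because it left out yaw, and nothing moved.

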